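Scale bar and shutter: photograph a puppet head

TASK

Photograph the puppet head with a scale beside it: push the yellow straightedge along the board until its long edge lies flush against the long face of the metal mount block that faces the robot, about centred on it. With it lying there, swing the sprung lever with the red post on the grey shutter box all the way to its stop and release it so that it springs back. Leave the straightedge flush and do not disturb the green tin, the amber jar or the red-labelled can.

Things in the scene. Friction and masses are not known exactly. Their poses are not given: they have to be found in the camera images.
- mount_block: aluminium block fixed on the dark grey photo board (3 mm thick), 60 mm (x) by 140 mm (y) by 28 mm high, with a white puppet head with brass eyes on its middle (head's top 75 mm above the block's underside). Origin: centre of its underside, on the board. Its x axis points roughly away from the robot; the face at x = -30 mm is the long face towards the robot
- block_face (a point): middle of the lower edge of the mount block's long face towards the robot; axes as the block's
- straightedge: loose yellow flat bar with black marks, 36 mm (x) by 200 mm (y) by 10 mm thick, about 0.25 kg (slides at under 5 N), with a black grip rib 12 mm (x) by 100 mm (y) along its middle, top 23 mm above the underside. Origin: centre of its underside. It lies flat between robot and block, 40 to 75 mm from the face, askew by up to 0.25 rad. Both long edges are alike
- release_box: grey shutter box fixed on the table, 110 mm (x) by 100 mm (y) by 50 mm high, left or right of the photo board. Origin: centre of its underside. A flat steel lever lies over its top, pivoted on a vertical axis at x = 35 mm, y = 0. Steel pins 7 mm high on the top mark the ends of its swing
- lever_hinge (a point): on the lever's vertical pivot axis, 54 mm above the table
- lever_post (a point): top of the upright red post (14 mm diameter, from 55 to 91 mm above the table) at the lever's end, on its axis, 75 mm from the pivot axis. It moves with the lever. The steel lever arm, 14 mm wide, rises to 61 mm above the table
- shutter_lever (a joint): lever angle, rad, counterclockwise from above: 0 at rest, 1.2 at the stop. At 0 the post stands at (-27, +42) mm in the box's x, y; at the stop at (-27, -42) mm; half way the lever points to the box's -x. A spring always pulls it back to 0: about 1 N on the post starts it, about 3 N holds it at the stop
- green_tin: bystander: low open round tin, green, 92 mm across, 34 mm high. Origin: centre of its underside
- glue_jar: bystander: amber jar with white cap, 52 mm across, 70 mm high. Origin: centre of its underside
- paint_can: bystander: small can with red label, 60 mm across, 90 mm high. Origin: centre of its underside
Not all that is in view belongs to the job. There is more than one size of the release_box; the one meant has the size given above.

How it is judged:
By the outcome, as a careful person would: the job done as asked, in the order asked, and still so for the second after the job is handed in, with the robot touching nothing.
It also fails if it takes over 48 s, if anything falls off the work surface, if the arm or the gripper's body presses on something with over 40 N, if the wrist force passes 120 N, or if a joint passes its speed limit or range.

ROBOT

A 7-joint arm with a two-finger parallel gripper is mounted at the origin on the work surface. World frame = base frame: x ahead of the robot, y to its left, z up, the work surface at z = 0. Lengths are in m, angles in rad, forces in N, time in s.
With the tool pointing down it reaches from about 0.425 to 0.875 m from the base axis. Payload 4.7 kg.
Tool frame: the origin (TCP) lies at the very end of the fingers, on their centre line; the grasp point (between the pads) lies 19 mm behind it; z points along the fingers, y is the direction in which the jaws open and shut (so a half turn about z gives the same grasp; the last joint's range is limited). The gripper opens to 87 mm and grips with 3 to 60 N. Pads are 19 mm wide; open, the fingers measure 117 mm over their backs; the gripper's body (75 mm by 190 mm) begins 51 mm behind the grasp point.
Start: joints at [1.226, 0.321, -0.07, 1.45, 0.023, 1.371, -0.057], TCP at [0.228, -0.609, 0.223] pointing down, gripper open.
Joint ranges: [-2.86, 2.86], [-0.3, 2.09], [-1.38, 1.24], [0.06, 2.45], [-1.56, 4.7], [0.09, 2.05], [-2.69, 2.69]. Speed limits (rad/s): [2.57, 2.57, 3.14, 3.14, 3.14, 3.14, 3.14].

INTERFACE

Orientations are given as a rotation vector (axis times angle).
In Python, from bench import ctrl gives the robot as it stands. The module is installed in compiled form; this text tells all that it offers.
- The arm moves only by the tool move_arm, never from a script. Its arguments are lists of equal length, an entry for each row: "dp": the shift along the tool's x, y, z in units of 30 mm (1.0 is 30 mm), a list of three; "turn": the turn about the tool's z in units of 5 degrees (1.0 is 5 degrees); "jaw": the opening, from -1 (shut) to 1 (fully open). A call has 1 to 5 rows; each row is the pose to reach, as a shift and turn from the pose commanded when the call began, along the tool's axes at that moment; what a row does not reach only later rows make up. A row lasts 1/10 s, in which the tool goes at most 50 mm and 8.59 degrees, less where a joint would pass 70% of its speed; a pose out of reach is approached as far as the arm can. A call with a gripper value outside its range is refused whole. The fingers move at their own pace and stop on an object; "grip_force" is the grip in N (left out, the last holds). Time passes only in rows, so rows that repeat a pose let the fingers close. It gives the time, the measured TCP pose, the force and the opening at its end, in the units of the state.
- ctrl.get_state(): the state, without advancing time (a new reading comes with each control period).
- ctrl.get_image(name): name is "side" or "top"; returns the picture (384x512x3 uint8, red, green, blue); there is no depth.
- ctrl.camera_info(name): a dict with "intrinsics" (3x3 intrinsics, pixels), "dist" ([k1, k2, p1, p2, k3] as OpenCV has them; the pictures are not rectified), "extrinsics" (4x4, takes a point from world to camera coordinates). Camera axes: x right, y up, looking along -z (the intrinsics and any distortion apply to the point x, -y, -z); pixel columns grow to the right and rows downward; lengths in m; the calibration is good to about 2 mm. A picture is of the moment at which its call begins. camera_info takes no time and is no camera call.
- ctrl.close_job(): hands the job in, once; it reports no verdict.
Trained networks look in the newest picture that a camera, given by its name, has taken for a name from the list of things; names that differ only in an ending like _2 or _b are one class to them, and where a whole thing is asked for, a point or a joint stands for the part that bears it (a point fixed in the world has none). Each returns a list of dicts, best first, with "confidence" (0 to 1); they miss things now and then, are a little off and sometimes report something else, mostly with a low value. They report only what shows in the picture. A call takes as long as a camera call. They do not tell look-alikes from the thing itself.
- ctrl.look_for(camera, target): "rect" ([centre column, centre row, width, height] in pixels, round what is visible of it).
- ctrl.masks_of(camera, target): "region" (384x512 bool, what is visible of it) and "rect" ([centre column, centre row, width, height] in pixels, round what is visible of it).
The state is a dict: "time": time; "joint_positions": joint angles; "qd": joint speeds; "joint_torque": joint torques, N m; "position": TCP position; "tool_rot": TCP orientation; "ft_force": force on the tool from outside, world axes, zero at the start; "torque": the same for the moment, N m; "grip_width": opening from 0.0 (shut) to 1.0 (fully open).
Only numpy, scipy, OpenCV 4.12 (cv2) and the standard library are available. Lean on these libraries where they do the work, as an engineer would, in place of code of your own. Each camera call takes 0.05 s, during which the arm holds its last target. There are 200 camera calls.

## Working session

There is one attempt and no reset: what is moved stays moved. The work goes in short steps, Python scripts to look and compute and a tool call to move; the robot and the scene stay as the last step left them, time stands still between calls to the robot, and variables do not carry over. Pictures are saved under pics/ and viewed, about 8 in all and at most 12, crops included, and the job is handed in when it is done.

Besides the shell and the picture viewer there is one more tool, called after "Emit:" as name(argument=value, ...), one argument or row to a line, values as JSON. move_arm: Moves the arm, as the interface text tells. Its arguments: {"type":"object","properties":{"dp":{"type":"array","items":{"type":"array","items":{"type":"number"}}},"turn":{"type":"array","items":{"type":"number"}},"jaw":{"type":"array","items":{"type":"number"}},"grip_force":{"type":"number"}},"required":["dp","turn","jaw"]}

```bash
mkdir -p pics; python3 - <<'E'
from bench import ctrl
import cv2,numpy as np
for n in("side","top"):
    im=ctrl.get_image(n); cv2.imwrite(f"pics/{n}0.png",im[:,:,::-1])
    c=ctrl.camera_info(n); print(n,np.round(c["intrinsics"],1).tolist(),np.round(c["dist"],3),np.round(c["extrinsics"],3).tolist())
    for t in("mount_block","straightedge","release_box","lever_post","green_tin","glue_jar","paint_can"):
        print(t,[(np.round(d["rect"]).tolist(),round(d["confidence"],2)) for d in ctrl.look_for(n,t)])
s=ctrl.get_state();print(s["time"],s["position"],s["tool_rot"])
E
```

```text
side [[429.8, 0.0, 257.9], [0.0, 429.8, 187.9], [0.0, 0.0, 1.0]] [-0.113  0.     0.     0.     0.   ] [[-0.994, -0.106, 0.008, 0.464], [0.073, -0.624, 0.778, -0.119], [-0.077, 0.774, 0.628, -1.238], [0.0, 0.0, 0.0, 1.0]]
mount_block [([203.0, 208.0, 32.0, 37.0], 0.73)]
straightedge [([237.0, 221.0, 17.0, 51.0], 0.78)]
release_box [([278.0, 303.0, 41.0, 36.0], 0.97), ([343.0, 342.0, 72.0, 74.0], 0.82), ([212.0, 299.0, 50.0, 47.0], 0.64)]
lever_post [([209.0, 297.0, 37.0, 18.0], 0.7), ([145.0, 334.0, 29.0, 33.0], 0.49)]
green_tin [([236.0, 149.0, 22.0, 19.0], 0.94)]
glue_jar [([144.0, 337.0, 26.0, 36.0], 0.75)]
paint_can [([218.0, 125.0, 17.0, 29.0], 0.63)]
top [[491.5, 0.0, 252.5], [0.0, 491.5, 183.6], [0.0, 0.0, 1.0]] [-0.127  0.     0.     0.     0.   ] [[-0.032, -0.999, -0.002, 0.022], [0.974, -0.032, 0.226, -0.482], [-0.226, 0.006, 0.974, -1.391], [0.0, 0.0, 0.0, 1.0]]
mount_block [([255.0, 137.0, 48.0, 26.0], 0.94)]
straightedge [([246.0, 176.0, 68.0, 15.0], 0.84)]
release_box [([114.0, 273.0, 56.0, 49.0], 0.91), ([151.0, 221.0, 30.0, 35.0], 0.68), ([145.0, 171.0, 39.0, 42.0], 0.64)]
lever_post [([101.0, 270.0, 37.0, 34.0], 0.66), ([139.0, 167.0, 15.0, 31.0], 0.61), ([246.0, 176.0, 66.0, 19.0], 0.23)]
green_tin [([358.0, 151.0, 29.0, 28.0], 0.62)]
glue_jar [([109.0, 131.0, 18.0, 22.0], 0.71), ([139.0, 166.0, 21.0, 30.0], 0.21)]
paint_can [([392.0, 122.0, 24.0, 26.0], 0.82)]
0.8 [ 0.22820409 -0.60863613  0.22260264] [ 3.09106036e+00  5.60562628e-01 -6.68784215e-05]
```

```bash
python3 - <<'E'
import cv2
t=cv2.imread("pics/top0.png");s=cv2.imread("pics/side0.png")
cv2.imwrite("pics/a.png",cv2.resize(t[80:320,60:420],None,fx=2.2,fy=2.2,interpolation=cv2.INTER_CUBIC))
cv2.imwrite("pics/b.png",cv2.resize(s[90:384,110:400],None,fx=2,fy=2,interpolation=cv2.INTER_CUBIC))
E
```

```text
(no output)
```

View pics/a.png

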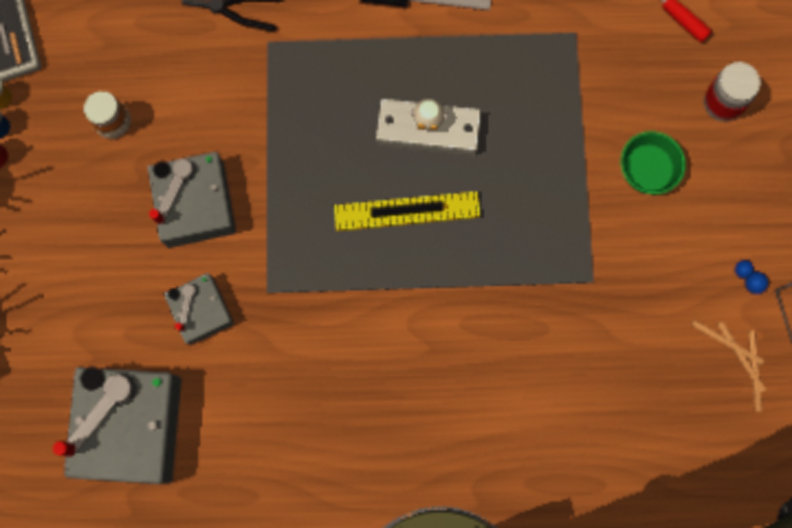

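View pics/b.png

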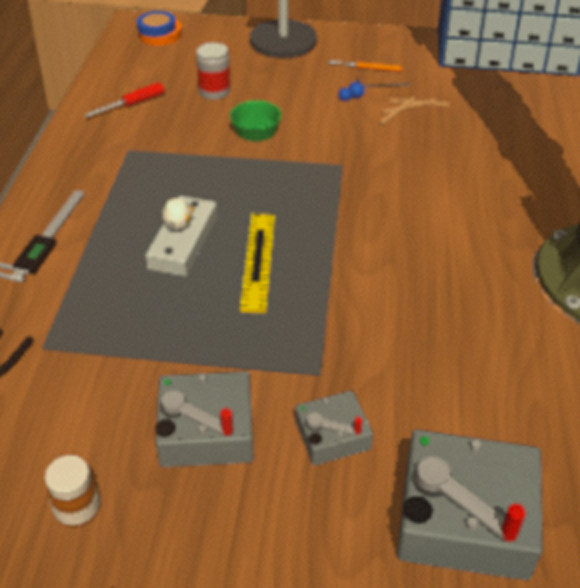

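Top crop: block (430,125), straightedge (407,210), tin (653,163), jar (105,112), can (735,90). Look-alike boxes: A (190,198), B (198,308), C (122,425). By scale (200 mm bar ≈147 px), A is about 108 mm, B about 68 mm and C about 150 mm, so I choose A, which I'll check by fitting.

```bash
cat >h.py <<'E'
from bench import ctrl
import cv2,numpy as np
from scipy.optimize import minimize
CI={n:ctrl.camera_info(n) for n in("side","top")}
def proj(n,P):
    c=CI[n];P=np.atleast_2d(P);q=(np.c_[P,np.ones(len(P))]@np.array(c["extrinsics"]).T)[:,:3]*[1,-1,-1]
    return cv2.projectPoints(q.reshape(-1,1,3),np.zeros(3),np.zeros(3),np.array(c["intrinsics"]),np.array(c["dist"]))[0].reshape(-1,2)
def ray(n,uv):
    c=CI[n];E=np.array(c["extrinsics"]);p=cv2.undistortPoints(np.array(uv,float).reshape(-1,1,2),np.array(c["intrinsics"]),np.array(c["dist"])).reshape(-1,2)
    R=E[:3,:3];return -R.T@E[:3,3],np.c_[p[:,0],-p[:,1],-np.ones(len(p))]@R
def plane(n,uv,z):
    o,d=ray(n,uv);return o+d*((z-o[2])/d[:,2])[:,None]
def tri(uva,uvb):
    (o1,d1),(o2,d2)=ray("top",uva),ray("side",uvb)
    s=np.linalg.lstsq(np.c_[d1[0],-d2[0]],o2-o1,rcond=None)[0];a,b=o1+s[0]*d1[0],o2+s[1]*d2[0]
    return (a+b)/2,np.linalg.norm(a-b)
def box(lx,ly,z0,z1,cx=0,cy=0):
    return np.array([[cx+i*lx/2,cy+j*ly/2,z] for i in(-1,1) for j in(-1,1) for z in(z0,z1)])
def cyl(r,z0,z1,cx=0,cy=0):
    return np.array([[cx+r*np.cos(a),cy+r*np.sin(a),z] for a in np.arange(0,6.28,.4) for z in(z0,z1)])
def place(P,p):
    c,s=np.cos(p[2]),np.sin(p[2]);return np.c_[P[:,0]*c-P[:,1]*s+p[0],P[:,0]*s+P[:,1]*c+p[1],P[:,2]]
K=6
def render(n,hulls,p):
    m=np.zeros((384*K,512*K),np.uint8)
    for h in hulls:
        cv2.fillConvexPoly(m,cv2.convexHull(((proj(n,place(h,p))+.5)*K).round().astype(np.int32)),1)
    return cv2.resize(m.astype(np.float32),(512,384),interpolation=cv2.INTER_AREA)
def fit(masks,hf,p0,step):
    def f(p):
        e=0
        for n,m in masks.items():
            r=render(n,hf(p),p);e+=1-np.minimum(r,m).sum()/np.maximum(r,m).sum()
        return e
    s=np.array([p0]+[np.array(p0)+np.eye(len(p0))[i]*step[i] for i in range(len(p0))])
    r=minimize(f,p0,method="Nelder-Mead",options=dict(initial_simplex=s,xatol=2e-4,fatol=1e-4,maxiter=250));return r.x,r.fun
def mask(n,t,near):
    L=ctrl.masks_of(n,t);d=min(L,key=lambda d:np.hypot(d["rect"][0]-near[0],d["rect"][1]-near[1]));return d["region"].astype(np.float32)
BLOCK=[box(.06,.14,.003,.031),cyl(.015,.031,.07)]
EDGE=[box(.036,.2,.003,.013),box(.012,.1,.013,.026)]
BOX=[box(.11,.10,0,.05),cyl(.007,.055,.091,-.027,.042)]
E
python3 - <<'E'
from h import *
for n in("side","top"): ctrl.get_image(n)
near={"mount_block":((255,137),(203,208),BLOCK,.031),"straightedge":((246,176),(237,221),EDGE,.013),"release_box":((146,170),(212,299),BOX,.05)}
out={}
for t,(a,b,H,z) in near.items():
    M={"top":mask("top",t,a),"side":mask("side",t,b)}
    np.savez(f"m_{t}.npz",**M)
    c=np.argwhere(M["top"]>0).mean(0)[::-1];p0=list(plane("top",c,z*.7)[0][:2])+[0.1 if t=="release_box" else 0]
    for k in (("top","side"),("top",),("side",)):
        print(t,k,*[np.round(v,4) for v in fit({q:M[q] for q in k},lambda p:H,p0,[.01,.01,.15])])
    if t=="release_box":
        print("size",fit(M,lambda p:[box(p[3],p[4],0,.05),BOX[1]],p0+[.11,.1],[.01,.01,.1,.01,.01]))
print("post tri",tri((60+155/2.2,80+215/2.2),(110+227/2,90+411/2)))
print(ctrl.get_state()["time"])
E
```

```text
mount_block ('top', 'side') [ 0.6394 -0.0043 -0.1302] 0.1268
mount_block ('top',) [ 0.6389 -0.004  -0.1464] 0.0598
mount_block ('side',) [ 0.6398 -0.0052 -0.1171] 0.0601
straightedge ('top', 'side') [0.5211 0.0286 0.0719] 0.2312
straightedge ('top',) [0.52   0.0311 0.0717] 0.0871
straightedge ('side',) [0.5234 0.0271 0.1052] 0.0944
release_box ('top', 'side') [0.5413 0.3274 0.1895] 0.1005
release_box ('top',) [0.5416 0.3275 0.1988] 0.0524
release_box ('side',) [0.5412 0.3259 0.1816] 0.044
size (array([0.54142991, 0.32671414, 0.18895047, 0.10919891, 0.09565567]), np.float64(0.06123429536819458))
post tri (array([0.50495769, 0.36041679, 0.08818775]), np.float64(0.0018408822795810827))
1.2
```

Fits: box A measures 109×96 mm, which confirms the choice. Block at (0.639,-0.004), yaw -0.13. Bar at (0.521,0.029), yaw 0.07. Post at (0.506,0.362). Plan: grip the rib, slide the bar to a few mm short of the face and centred, release, then push it flush with two spread fingers.

Emit:
move_arm(
  dp=[
    [1.2,-1.2,0],
    [2.4,-2.4,0],
    [3.6,-3.6,0],
    [4.7,-4.7,0],
    [5.9,-5.9,0],
  ],
  turn=[-1,-2,-3,-4,-5],
  jaw=[0,0,0,0,0],
  grip_force=15,
)

```text
time: 1.7
position: [0.332, -0.3798, 0.2228]
tool_rot: [2.894, 1.221, -0.0]
ft_force: [1.6, -0.3, 0.6]
grip_width: 0.631
```

```bash
cat >>h.py <<'E'
def yaw():
    s=ctrl.get_state();R=cv2.Rodrigues(np.array(s["tool_rot"]))[0];return s,np.arctan2(R[1,0],R[0,0])
def goto(x,y,z,th):
    s,t=yaw();p=s["position"];d=np.array([x,y,z])-p
    print("t",round(s["time"],2),"p",np.round(p,4),"th",round(t,3),"w",round(s["grip_width"],2),"F",np.round(s["ft_force"],1))
    print("dp",np.round(np.array([d[0]*np.cos(t)+d[1]*np.sin(t),d[0]*np.sin(t)-d[1]*np.cos(t),-d[2]])/.03,2),"turn",round(-np.rad2deg((th-t+np.pi)%(2*np.pi)-np.pi)/5,2))
E
python3 -c "
from h import *
goto(.521,.029,.12,1.643)"
```

```text
t 1.7 p [ 0.332  -0.3798  0.2228] th 0.799 w 0.63 F [ 1.6 -0.3  0.6]
dp [14.16 -4.99  3.43] turn -9.68
```

Emit:
move_arm(
  dp=[
    [1.5,-0.5,0.2],
    [3.0,-1.0,0.5],
    [4.5,-1.6,0.9],
    [6.0,-2.1,1.3],
    [7.5,-2.6,1.6],
  ],
  turn=[-1,-2,-3,-4,-5],
  jaw=[0,0,0,0,0],
)

```text
time: 2.2
position: [0.4336, -0.1646, 0.1743]
tool_rot: [2.561, 1.818, -0.0]
ft_force: [1.7, -0.8, -1.2]
grip_width: 0.505
```

```bash
python3 -c "
from h import *
goto(.521,.029,.12,1.643)"
```

```text
t 2.2 p [ 0.4336 -0.1646  0.1743] th 1.235 w 0.5 F [ 1.7 -0.8 -1.2]
dp [7.05 0.62 1.81] turn -4.68
```

Emit:
move_arm(
  dp=[
    [1.5,0.1,0.4],
    [3.0,0.2,0.8],
    [4.5,0.4,1.3],
    [6.0,0.5,1.6],
    [6.4,0.5,1.6],
  ],
  turn=[-1,-2,-3,-4,-4],
  jaw=[0,0,0,0,0],
)

```text
time: 2.7
position: [0.5117, 0.0157, 0.1258]
tool_rot: [-2.199, -2.24, -0.003]
ft_force: [-0.5, 0.9, -0.3]
grip_width: 0.497
```

Emit:
move_arm(
  dp=[
    [0,0,0],
    [0,0,0],
  ],
  turn=[0,0],
  jaw=[-0.1,-0.1],
)

```text
time: 2.9
position: [0.5112, 0.0083, 0.1267]
tool_rot: [2.212, 2.23, -0.002]
ft_force: [-0.5, -0.2, 0.2]
grip_width: 0.46
```

```bash
python3 -c "
from h import *
goto(.521,.029,.017,1.643)"
```

```text
t 2.9 p [0.5112 0.0083 0.1267] th 1.579 w 0.46 F [-0.5 -0.2  0.2]
dp [0.69 0.33 3.66] turn -0.73
```

Emit:
move_arm(
  dp=[
    [0.7,0.3,1.2],
    [0.7,0.3,2.4],
    [0.7,0.3,3.3],
    [0.7,0.3,3.62],
    [0.7,0.3,3.62],
  ],
  turn=[-0.7,-0.7,-0.7,-0.7,-0.7],
  jaw=[-0.1,-0.1,-0.1,-0.1,-0.1],
)

```text
time: 3.4
position: [0.5191, 0.0287, 0.0171]
tool_rot: [-2.144, -2.295, 0.004]
ft_force: [-0.1, 0.2, 0.8]
grip_width: 0.452
```

Emit:
move_arm(
  dp=[
    [0,0,0],
    [0,0,0],
    [0,0,0],
    [0,0,0],
    [0,0,0],
  ],
  turn=[0,0,0,0,0],
  jaw=[-1,-1,-1,-1,-1],
)

```text
time: 3.9
position: [0.5202, 0.0306, 0.0185]
tool_rot: [2.141, 2.298, -0.001]
ft_force: [-1.4, 0.6, 4.1]
grip_width: 0.139
```

```bash
python3 - <<'E'
from h import *
goto(.521,.029,.018,1.643)
for n in("side","top"):
    im=ctrl.get_image(n); cv2.imwrite(f"pics/{n}1.png",im[:,:,::-1])
a=cv2.imread("pics/top1.png")[100:220,180:340];b=cv2.imread("pics/side1.png")[150:270,150:310]
cv2.imwrite("pics/c.png",cv2.resize(np.hstack([a,b]),None,fx=2.5,fy=2.5,interpolation=cv2.INTER_CUBIC))
E
```

```text
t 3.9 p [0.5202 0.0306 0.0185] th 1.642 w 0.14 F [-1.4  0.6  4.1]
dp [-0.06  0.02  0.02] turn -0.02
```

View pics/c.png

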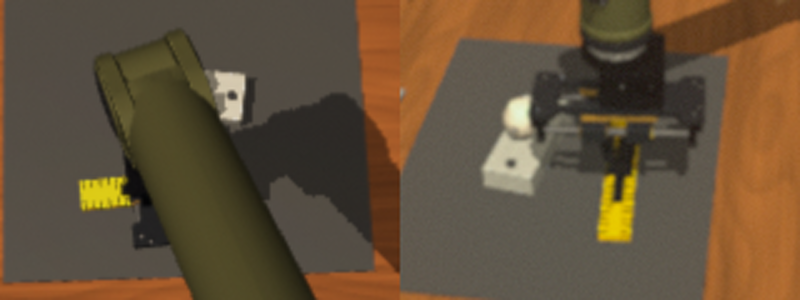

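The top crop shows the bar's left end at about (100,192), with the gripper over the rib. The side crop shows the fingers on the rib at about (620,150). A width of 12.1 mm confirms the grip on the rib.

```bash
python3 -c "
from h import *
goto(.5875,.004,.0185,1.441)"
```

```text
t 4.0 p [0.5202 0.0307 0.0185] th 1.642 w 0.14 F [-2.3 -1.3  6.2]
dp [-1.05  2.18  0.  ] turn 2.3
```

Emit:
move_arm(
  dp=[
    [-0.2,0.4,0],
    [-0.4,0.9,0],
    [-0.6,1.3,0],
    [-0.8,1.8,0],
    [-1.05,2.2,0],
  ],
  turn=[0.5,1,1.5,2,2.3],
  jaw=[-1,-1,-1,-1,-1],
)

```text
time: 4.5
position: [0.5885, 0.0054, 0.0185]
tool_rot: [-2.36, -2.071, -0.001]
ft_force: [-6.8, 4.3, 7.8]
grip_width: 0.136
```

Emit:
move_arm(
  dp=[
    [0,0,0],
    [0,0,0],
    [0,0,0],
  ],
  turn=[0,0,0],
  jaw=[-1,-1,-1],
)

```text
time: 4.8
position: [0.589, 0.0049, 0.0184]
tool_rot: [2.36, 2.073, 0.003]
ft_force: [0.6, 1.4, 2.3]
grip_width: 0.135
```

```bash
python3 -c "
from h import *
goto(.5875,.004,.0185,1.441)"
```

```text
t 4.8 p [0.589  0.0049 0.0184] th 1.441 w 0.13 F [0.6 1.4 2.3]
dp [-0.04 -0.04 -0.  ] turn 0.0
```

Emit:
move_arm(
  dp=[
    [0,0,0],
    [0,0,0],
    [0,0,-0.1],
    [0,0,-0.6],
    [0,0,-1.3],
  ],
  turn=[0,0,0,0,0],
  jaw=[-0.65,-0.65,-0.65,-0.65,-0.65],
)

```text
time: 5.3
position: [0.5872, 0.0039, 0.0571]
tool_rot: [-2.36, -2.072, 0.003]
ft_force: [1.1, -0.7, -0.1]
grip_width: 0.177
```

Emit:
move_arm(
  dp=[
    [0,-0.9,-0.5],
    [0,-1.9,-0.7],
    [0,-2.9,-0.7],
    [0,-3.2,-0.7],
    [0,-3.2,-0.7],
  ],
  turn=[-1.7,-3.4,-5.1,-6.8,-8.5],
  jaw=[0,0.5,0.9,0.9,0.9],
)

```text
time: 5.8
position: [0.4916, 0.0164, 0.0789]
tool_rot: [1.439, 2.791, -0.003]
ft_force: [-0.0, 0.5, 0.8]
grip_width: 0.545
```

```bash
python3 -c "
from h import *
goto(.53,.01,.04,3.012)"
```

```text
t 5.8 p [0.4916 0.0164 0.0789] th 2.189 w 0.54 F [-0.   0.5  0.8]
dp [-0.91  0.92  1.3 ] turn -9.43
```

Emit:
move_arm(
  dp=[
    [-0.2,0.1,0],
    [-0.4,0.3,0.1],
    [-0.5,0.4,0.2],
    [-0.6,0.6,0.3],
    [-0.7,0.6,0.3],
  ],
  turn=[-1.7,-3.4,-5.1,-6.8,-8.5],
  jaw=[0.9,0.9,0.9,0.9,0.9],
)

```text
time: 6.3
position: [0.5204, 0.0099, 0.0697]
tool_rot: [0.33, 3.123, -0.0]
ft_force: [-0.1, 0.2, 0.1]
grip_width: 0.93
```

```bash
python3 -c "
from h import *
goto(.515,.012,.0085,3.012)"
```

```text
t 6.3 p [0.5204 0.0099 0.0697] th 2.931 w 0.93 F [-0.1  0.2  0.1]
dp [0.19 0.03 2.04] turn -0.93
```

Emit:
move_arm(
  dp=[
    [0.2,0,0.6],
    [0.2,0,1.3],
    [0.2,0,1.8],
    [0.2,0,2.02],
    [0.2,0,2.02],
  ],
  turn=[-0.9,-0.9,-0.9,-0.9,-0.9],
  jaw=[0.9,0.9,0.9,0.9,0.9],
)

```text
time: 6.8
position: [0.5135, 0.0109, 0.0079]
tool_rot: [-0.217, -3.133, 0.0]
ft_force: [-0.0, -0.3, -0.2]
grip_width: 0.949
```

```bash
python3 -c "
from h import *
u=np.array([np.cos(-.13),np.sin(-.13)]);b=np.array([.6394,-.0043])
goto(*(b-.085*u),.0085,3.012)
from h import ctrl
for n in('side','top'): cv2.imwrite(f'pics/{n}2.png',ctrl.get_image(n)[:,:,::-1])
a=cv2.imread('pics/top2.png')[100:220,180:340];b=cv2.imread('pics/side2.png')[150:270,150:310]
cv2.imwrite('pics/d.png',cv2.resize(np.hstack([a,b]),None,fx=2.5,fy=2.5,interpolation=cv2.INTER_CUBIC))
"
```

```text
t 6.8 p [0.5135 0.0109 0.0079] th 3.003 w 0.95 F [-0.  -0.3 -0.2]
dp [-1.39  0.05 -0.02] turn -0.1
```

View pics/d.png

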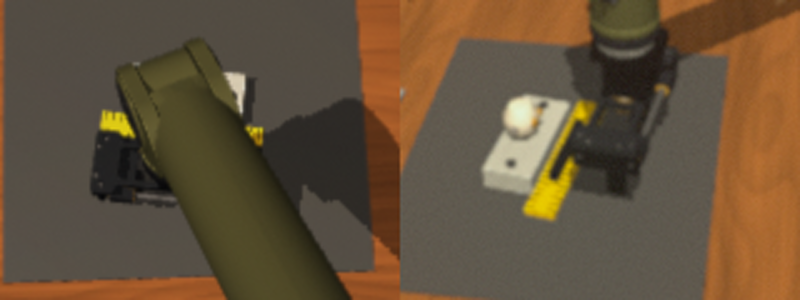

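The side crop shows the bar (560,165) lying parallel and close to the block face, with the fingers (620,175) behind it. I'll push in steps and watch the force.

Emit:
move_arm(
  dp=[
    [-0.3,0,0],
    [-0.6,0,0],
    [-0.9,0,0],
    [-1.1,0,0],
    [-1.2,0,0],
  ],
  turn=[0,0,0,0,0],
  jaw=[0.9,0.9,0.9,0.9,0.9],
)

```text
time: 7.4
position: [0.5506, 0.0059, 0.0084]
tool_rot: [0.218, 3.134, 0.001]
ft_force: [0.3, -0.1, 0.0]
grip_width: 0.951
```

Emit:
move_arm(
  dp=[
    [-0.05,0,0],
    [-0.1,0,0],
    [-0.15,0,0],
    [-0.2,0,0],
    [-0.2,0,0],
  ],
  turn=[0,0,0,0,0],
  jaw=[0.9,0.9,0.9,0.9,0.9],
)

```text
time: 7.9
position: [0.5556, 0.0051, 0.0084]
tool_rot: [0.218, 3.134, -0.0]
ft_force: [-1.0, -0.3, 1.2]
grip_width: 0.949
```

Emit:
move_arm(
  dp=[
    [-0.03,0,0],
    [-0.06,0,0],
    [-0.1,0,0],
    [-0.13,0,0],
    [-0.13,0,0],
  ],
  turn=[0,0,0,0,0],
  jaw=[0.9,0.9,0.9,0.9,0.9],
)

```text
time: 8.4
position: [0.5591, 0.0046, 0.0082]
tool_rot: [-0.218, -3.133, 0.0]
ft_force: [-0.8, -0.5, 0.9]
grip_width: 0.949
```

Emit:
move_arm(
  dp=[
    [-0.03,0,0],
    [-0.07,0,0],
    [-0.1,0,0],
    [-0.1,0,0],
  ],
  turn=[0,0,0,0],
  jaw=[0.9,0.9,0.9,0.9],
)

```text
time: 8.8
position: [0.5596, 0.0046, 0.0078]
tool_rot: [-0.218, -3.128, 0.001]
ft_force: [-7.7, 0.9, 6.3]
grip_width: 0.95
```

Emit:
move_arm(
  dp=[
    [-0.03,0,0],
    [-0.07,0,0],
    [-0.07,0,0],
  ],
  turn=[0,0,0],
  jaw=[0.9,0.9,0.9],
)

```text
time: 9.1
position: [0.5598, 0.0046, 0.0075]
tool_rot: [-0.218, -3.124, 0.002]
ft_force: [-11.6, 1.0, 8.8]
grip_width: 0.951
```

```bash
python3 -c "
from h import *
goto(.55,0,.0085,3.012);print(ctrl.get_state()['torque'])"
```

```text
t 9.1 p [0.5598 0.0046 0.0075] th 3.002 w 0.95 F [-11.6   1.    8.8]
dp [ 0.3  -0.2  -0.03] turn -0.11
[ 0.08204122  2.61745471 -0.43944136]
```

Emit:
move_arm(
  dp=[
    [-0.05,0,0],
    [-0.1,0,0],
    [-0.1,0,0],
  ],
  turn=[0,0,0],
  jaw=[0.9,0.9,0.9],
)

```text
time: 9.4
position: [0.5599, 0.0047, 0.0071]
tool_rot: [-0.217, -3.118, 0.003]
ft_force: [-18.2, 2.3, 12.3]
grip_width: 0.946
```

```bash
python3 -c "
from h import *
goto(.55,0,.0085,3.012);print(ctrl.get_state()['torque'])"
```

```text
t 9.4 p [0.5599 0.0047 0.0071] th 3.002 w 0.95 F [-18.2   2.3  12.3]
dp [ 0.31 -0.2  -0.05] turn -0.11
[ 0.17569379  3.99386397 -0.51736405]
```

Emit:
move_arm(
  dp=[
    [0,0,0],
    [0,0,0],
    [0,0,0],
  ],
  turn=[0.2,0.4,0.4],
  jaw=[0.9,0.9,0.9],
)

```text
time: 9.7
position: [0.5592, 0.0052, 0.0067]
tool_rot: [-0.265, -3.114, 0.004]
ft_force: [-19.1, 1.2, 12.4]
grip_width: 0.95
```

```bash
python3 -c "
from h import *
goto(.55,0,.0085,3.012);print(ctrl.get_state()['torque'])"
```

```text
t 9.7 p [0.5592 0.0052 0.0067] th 2.972 w 0.95 F [-19.1   1.2  12.4]
dp [ 0.27 -0.22 -0.06] turn -0.46
[0.91286973 4.06899031 0.92712854]
```

Emit:
move_arm(
  dp=[
    [0,0,0],
    [0,0,0],
    [0,0,0],
  ],
  turn=[0.3,0.5,0.5],
  jaw=[0.9,0.9,0.9],
)

```text
time: 10.0
position: [0.5575, 0.006, 0.0066]
tool_rot: [-0.331, -3.104, 0.005]
ft_force: [-22.9, 1.3, 17.8]
grip_width: 0.953
```

```bash
python3 -c "
from h import *
goto(.55,0,.0085,3.012);print(ctrl.get_state()['torque'])"
```

```text
t 10.0 p [0.5575 0.006  0.0066] th 2.929 w 0.95 F [-22.9   1.3  17.8]
dp [ 0.2  -0.25 -0.06] turn -0.95
[1.31488362 5.06929039 1.08827649]
```

Emit:
move_arm(
  dp=[
    [0.1,0,0],
    [0.3,0,0],
    [0.8,0,0],
    [1.5,0,-0.3],
    [1.7,0,-1.3],
  ],
  turn=[-0.4,-0.6,-0.6,-0.6,-0.6],
  jaw=[0.9,0.9,0.9,0.9,0.9],
)

```text
time: 10.5
position: [0.5142, 0.0147, 0.0453]
tool_rot: [-0.257, -3.126, -0.0]
ft_force: [0.5, -0.1, 0.7]
grip_width: 0.953
```

```bash
python3 -c "
from h import *
goto(.47,.34,.14,1.76)"
```

```text
t 10.5 p [0.5142 0.0147 0.0453] th 2.978 w 0.95 F [ 0.5 -0.1  0.7]
dp [ 3.22 10.46 -3.16] turn 13.95
```

Emit:
move_arm(
  dp=[
    [0.2,0.8,-1.0],
    [0.7,2.2,-2.0],
    [1.2,3.6,-3.0],
    [1.5,5.0,-3.4],
    [1.7,6.3,-3.4],
  ],
  turn=[1.6,3.2,4.8,6.4,8],
  jaw=[0,-0.5,-1,-1,-1],
)

```text
time: 11.0
position: [0.5004, 0.207, 0.1526]
tool_rot: [1.293, 2.856, 0.007]
ft_force: [-0.4, -0.3, 0.2]
grip_width: 0.58
```

```bash
python3 -c "
from h import *
goto(.494,.400,.14,1.76)"
```

```text
t 11.0 p [0.5004 0.207  0.1526] th 2.291 w 0.58 F [-0.4 -0.3  0.2]
dp [4.98 4.08 0.42] turn 6.09
```

Emit:
move_arm(
  dp=[
    [1.0,0.8,0],
    [2.0,1.6,0],
    [3.0,2.4,0],
    [4.0,3.2,0.2],
    [4.9,4.0,0.4],
  ],
  turn=[1.3,2.6,3.9,5.2,5.8],
  jaw=[-1,-1,-1,-1,-1],
)

```text
time: 11.5
position: [0.4913, 0.396, 0.1375]
tool_rot: [1.969, 2.447, 0.004]
ft_force: [0.8, -0.1, 1.0]
grip_width: 0.122
```

```bash
python3 - <<'E'
from h import *
goto(.494,.400,.07,1.76)
for n in("side","top"):
    im=ctrl.get_image(n); cv2.imwrite(f"pics/{n}3.png",im[:,:,::-1])
M={"top":mask("top","straightedge",(255,150)),"side":mask("side","straightedge",(220,215))}
for k in (("top","side"),("top",),("side",)):
    print(k,*[np.round(v,4) for v in fit({q:M[q] for q in k},lambda p:EDGE,[.592,.002,-.13],[.01,.01,.1])])
a=cv2.imread("pics/top3.png")[100:220,90:310];b=cv2.imread("pics/side3.png")[170:340,130:290]
b=cv2.resize(b,(160*300//170,300),interpolation=cv2.INTER_CUBIC);a=cv2.resize(a,None,fx=2.3,fy=2.5,interpolation=cv2.INTER_CUBIC)
cv2.imwrite("pics/e.png",np.hstack([a,b]))
E
```

```text
t 11.5 p [0.4913 0.396  0.1375] th 1.787 w 0.12 F [ 0.8 -0.1  1. ]
dp [0.11 0.12 2.25] turn 0.31Traceback (most recent call last):
  File "<stdin>", line 5, in <module>
  File "h.py", line 38, in mask
    L=ctrl.masks_of(n,t);d=min(L,key=lambda d:np.hypot(d["rect"][0]-near[0],d["rect"][1]-near[1]));return d["region"].astype(np.float32)
                           ~~~^^^^^^^^^^^^^^^^^^^^^^^^^^^^^^^^^^^^^^^^^^^^^^^^^^^^^^^^^^^^^^^^^^^^
ValueError: min() iterable argument is empty
```

```bash
python3 - <<'E'
import cv2,numpy as np
a=cv2.imread("pics/top3.png")[100:220,90:310];b=cv2.imread("pics/side3.png")[170:340,130:290]
b=cv2.resize(b,(160*300//170,300),interpolation=cv2.INTER_CUBIC);a=cv2.resize(a,None,fx=2.3,fy=2.5,interpolation=cv2.INTER_CUBIC)
cv2.imwrite("pics/e.png",np.hstack([a,b]))
E
```

```text
(no output)
```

View pics/e.png

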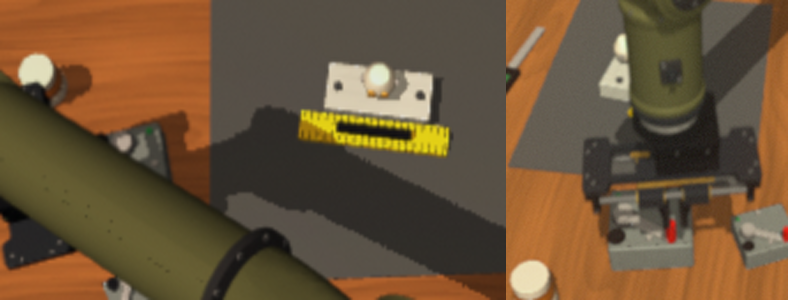

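The top crop shows the bar (375,132) against the block (380,92), parallel and about centred. The side crop shows the fingers beyond the red post (672,230). Before the lever I'll check flushness in numbers from the top picture.

```bash
python3 - <<'E'
from h import *
im=cv2.imread("pics/top3.png");hsv=cv2.cvtColor(im,cv2.COLOR_BGR2HSV)
y=cv2.inRange(hsv,(18,110,40),(38,255,255));y[:130]=0;y[180:]=0;y[:,:200]=0;y[:,310:]=0
c=np.vstack([k for k in cv2.findContours(y,0,2)[0] if len(k)>8]);m=np.zeros((384,512),np.uint8);cv2.fillConvexPoly(m,cv2.convexHull(c),1)
p,e=fit({"top":m.astype(np.float32)},lambda p:EDGE[:1],[.592,.002,-.13],[.01,.01,.1]);print("edge",p,e)
w=cv2.inRange(hsv,(0,0,110),(40,75,255));w[:115]=0;w[150:]=0;w[:,:220]=0;w[:,290:]=0
M0=np.load("m_mount_block.npz")
for q,mm in(("net",M0["top"]),):
    b,eb=fit({"top":mm},lambda p:BLOCK,[.6394,-.004,-.13],[.01,.01,.1]);print("block",b,eb)
d=p[:2]-b[:2];u=np.array([np.cos(b[2]),np.sin(b[2])]);print("u gap",-d@u-.048,"v",d@[-u[1],u[0]])
v=cv2.resize(im[118:168,210:300],None,fx=8,fy=8,interpolation=cv2.INTER_CUBIC);cv2.imwrite("pics/f.png",v)
E
```

```text
edge [ 0.59087629  0.00558175 -0.14594277] 0.12240946292877197
block [ 0.63878841 -0.00390693 -0.14497932] 0.06043076515197754
u gap 0.0007803153591524406 v 0.002467166818413017
```

View pics/f.png

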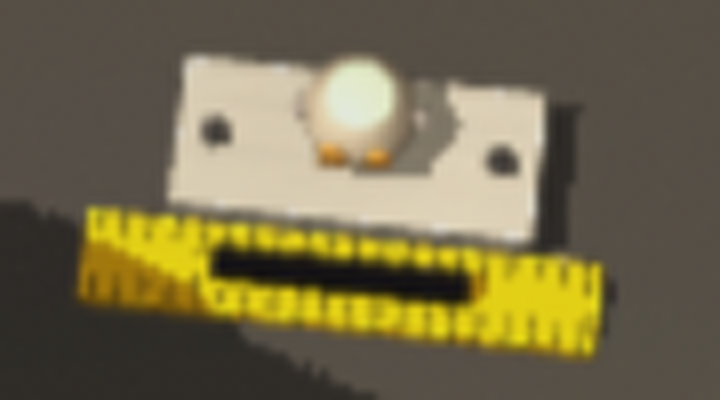

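The bar is flush: yaws -0.146 and -0.145, gap about 0.8 mm within the error, 2.5 mm off centre. Next is the lever.

Emit:
move_arm(
  dp=[
    [0.1,0.1,0.8],
    [0.1,0.1,1.6],
    [0.1,0.1,2.1],
    [0.1,0.1,2.25],
    [0.1,0.1,2.25],
  ],
  turn=[0.3,0.3,0.3,0.3,0.3],
  jaw=[-1,-1,-1,-1,-1],
)

```text
time: 12.2
position: [0.4934, 0.3962, 0.0695]
tool_rot: [1.998, 2.424, -0.001]
ft_force: [0.6, 0.2, 1.1]
grip_width: 0.003
```

```bash
python3 - <<'E'
from h import *
c,s=np.cos(.19),np.sin(.19)
for by in(.059,-.025): goto(.5413-.033*c-by*s,.3274-.033*s+by*c,.07,1.76)
E
```

```text
t 12.2 p [0.4934 0.3962 0.0695] th 1.763 w 0.0 F [0.6 0.2 1.1]
dp [-0.59  0.03 -0.02] turn 0.03
t 12.2 p [0.4934 0.3962 0.0695] th 1.763 w 0.0 F [0.6 0.2 1.1]
dp [-3.39  0.03 -0.02] turn 0.03
```

Emit:
move_arm(
  dp=[
    [-0.5,0,0],
    [-1.0,0,0],
    [-1.5,0,0],
    [-2.0,0,0],
    [-2.4,0,0],
  ],
  turn=[0,0,0,0,0],
  jaw=[-1,-1,-1,-1,-1],
)

```text
time: 12.7
position: [0.5067, 0.3252, 0.0702]
tool_rot: [-1.997, -2.425, -0.0]
ft_force: [-2.0, 2.8, 0.7]
grip_width: 0.01
```

Emit:
move_arm(
  dp=[
    [-0.2,0,0],
    [-0.4,0,0],
    [-0.6,0,0],
    [-0.8,0,0],
    [-0.8,0,0],
  ],
  turn=[0,0,0,0,0],
  jaw=[-1,-1,-1,-1,-1],
)

```text
time: 13.2
position: [0.512, 0.3023, 0.07]
tool_rot: [1.997, 2.424, 0.0]
ft_force: [-1.1, 3.0, 2.1]
grip_width: 0.005
```

Emit:
move_arm(
  dp=[
    [-0.05,0,0],
    [-0.1,0,0],
    [-0.15,0,0],
    [-0.15,0,0],
  ],
  turn=[0,0,0,0],
  jaw=[-1,-1,-1,-1],
)

```text
time: 13.6
position: [0.513, 0.2996, 0.0701]
tool_rot: [1.996, 2.426, 0.004]
ft_force: [1.8, 4.6, 0.4]
grip_width: 0.003
```

Emit:
move_arm(
  dp=[
    [-0.05,0,0],
    [-0.1,0,0],
    [-0.1,0,0],
  ],
  turn=[0,0,0],
  jaw=[-1,-1,-1],
)

```text
time: 13.9
position: [0.514, 0.2973, 0.0702]
tool_rot: [1.995, 2.426, 0.007]
ft_force: [4.2, 7.4, -1.5]
grip_width: 0.006
```

Emit:
move_arm(
  dp=[
    [-0.05,0,0],
    [-0.1,0,0],
    [-0.1,0,0],
  ],
  turn=[0,0,0],
  jaw=[-1,-1,-1],
)

```text
time: 14.2
position: [0.5154, 0.2954, 0.0703]
tool_rot: [1.995, 2.427, 0.011]
ft_force: [5.1, 8.4, -4.4]
grip_width: 0.004
```

```bash
python3 - <<'E'
from h import *
goto(.513,.2967,.07,1.76);print(ctrl.get_state()['torque'])
im=ctrl.get_image("side");cv2.imwrite("pics/side4.png",im[:,:,::-1])
cv2.imwrite("pics/g.png",cv2.resize(im[240:340,150:280,::-1],None,fx=5,fy=5,interpolation=cv2.INTER_CUBIC))
c,s=np.cos(.19),np.sin(.19)
for b in((-.027,-.042),(-.027,.042)): print(proj("side",[.5413+b[0]*c-b[1]*s,.3274+b[0]*s+b[1]*c,.091]))
E
```

```text
t 14.2 p [0.5154 0.2954 0.0703] th 1.765 w 0.0 F [ 5.1  8.4 -4.4]
dp [ 0.06 -0.07  0.01] turn 0.06
[ 2.00547331 -1.41898566  0.05287779]
[[221.92559288 266.80595863]]
[[222.75726574 295.90790667]]
```

View pics/g.png

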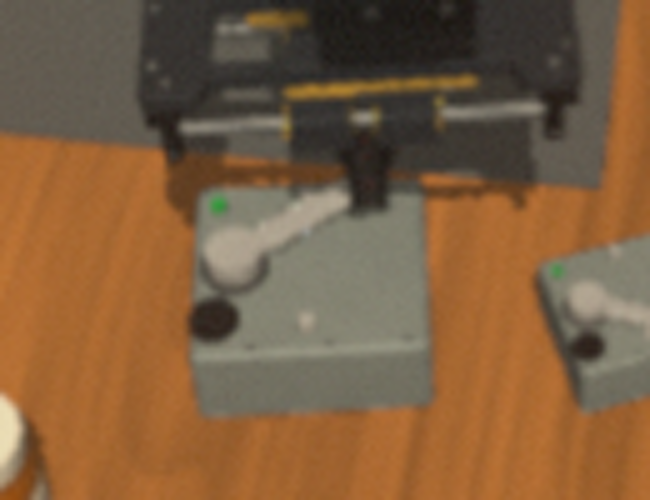

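The side crop shows the lever pointing to the far side (shaft at 300,225), with the finger (368,175) hiding the post near the stop. I'll press a little further to see whether the force stiffens.

Emit:
move_arm(
  dp=[
    [-0.05,0,0],
    [-0.1,0,0],
    [-0.15,0,0],
    [-0.15,0,0],
  ],
  turn=[0,0,0,0],
  jaw=[-1,-1,-1,-1],
)

```text
time: 14.65
position: [0.516, 0.2944, 0.0705]
tool_rot: [-1.991, -2.427, -0.019]
ft_force: [6.9, 14.0, -7.0]
grip_width: 0.008
```

```bash
python3 - <<'E'
from h import *
goto(.513,.2967,.07,1.76);print(ctrl.get_state()['torque'])
E
```

```text
t 14.65 p [0.516  0.2944 0.0705] th 1.767 w 0.01 F [ 6.9 14.  -7. ]
dp [ 0.09 -0.08  0.02] turn 0.08
[ 3.324398   -1.6321932   0.14464672]
```

Emit:
move_arm(
  dp=[
    [-0.05,0,0],
    [-0.1,0,0],
    [-0.15,0,0],
    [-0.15,0,0],
  ],
  turn=[0,0,0,0],
  jaw=[-1,-1,-1,-1],
)

```text
time: 15.05
position: [0.5163, 0.294, 0.0707]
tool_rot: [-1.986, -2.426, -0.027]
ft_force: [7.8, 22.8, -11.7]
grip_width: 0.006
```

The force rose to 23 N with almost no travel, so the lever is at its stop. I'll release it by going back along the path.

Emit:
move_arm(
  dp=[
    [0.8,0,0],
    [1.8,0,0],
    [2.8,0,0],
    [3.7,0,0],
    [4.3,0,0],
  ],
  turn=[0,0,0,0,0],
  jaw=[-1,-1,-1,-1,-1],
)

```text
time: 15.55
position: [0.4891, 0.4109, 0.0689]
tool_rot: [1.994, 2.427, -0.005]
ft_force: [-0.7, 0.1, 0.6]
grip_width: 0.004
```

Emit:
move_arm(
  dp=[
    [0,0,-0.8],
    [0,0,-2.0],
    [0,0,-3.2],
    [0,-0.8,-3.8],
    [0,-1.6,-3.8],
  ],
  turn=[0,0,0,0,0],
  jaw=[-1,-1,-1,-1,-1],
)

```text
time: 16.05
position: [0.4442, 0.401, 0.1862]
tool_rot: [1.997, 2.423, 0.003]
ft_force: [0.5, -0.1, -0.4]
grip_width: 0.007
```

```bash
python3 - <<'E'
from h import *
goto(.5,.40,.15,1.76)
T,S=[ctrl.get_image(n)[:,:,::-1] for n in("top","side")]
cv2.imwrite("pics/top5.png",T);cv2.imwrite("pics/side5.png",S)
a=cv2.resize(T[90:240,60:430],(800,324),interpolation=cv2.INTER_CUBIC);b=cv2.resize(S[100:370,100:400],(306,275),interpolation=cv2.INTER_CUBIC);
c=cv2.resize(S[250:340,160:290],(397,275),interpolation=cv2.INTER_CUBIC)
cv2.imwrite("pics/i.png",np.vstack([a,np.hstack([b,c,np.zeros((275,97,3),np.uint8)])]))
p0=cv2.imread("pics/top0.png")
for n,t in(("top","green_tin"),("top","paint_can"),("top","glue_jar"),("side","glue_jar"),("side","lever_post")): print(t,[(np.round(d["rect"]).tolist(),round(d["confidence"],2)) for d in ctrl.look_for(n,t)])
E
```

```text
t 16.05 p [0.4442 0.401  0.1862] th 1.763 w 0.01 F [ 0.5 -0.1 -0.4]
dp [-0.39  1.82  1.21] turn 0.03
green_tin [([357.0, 153.0, 29.0, 29.0], 0.6)]
paint_can [([392.0, 122.0, 22.0, 24.0], 0.97)]
glue_jar [([108.0, 132.0, 23.0, 25.0], 0.54)]
glue_jar [([145.0, 335.0, 30.0, 32.0], 0.62), ([203.0, 207.0, 33.0, 37.0], 0.42)]
lever_post [([343.0, 340.0, 55.0, 41.0], 0.9), ([209.0, 295.0, 33.0, 21.0], 0.68)]
```

View pics/i.png

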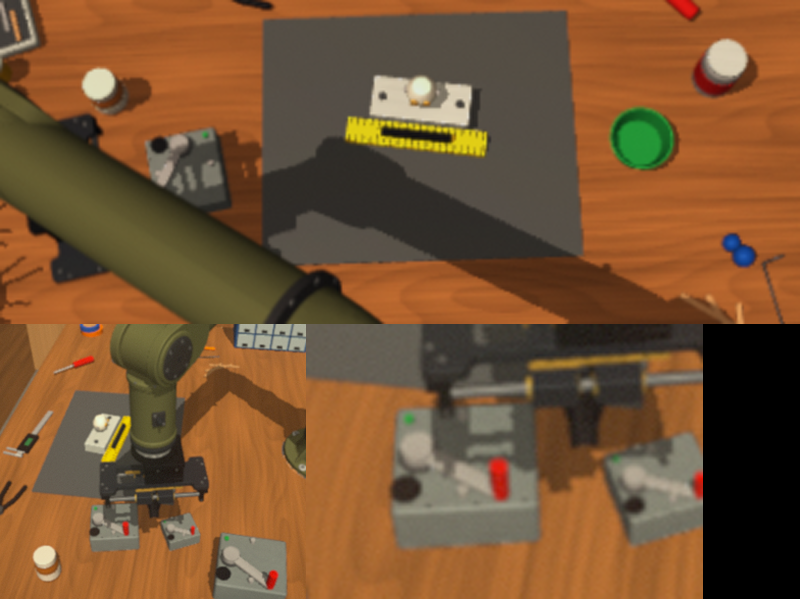

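The top panel shows the bar (415,137) flush against the block (420,100). The tin, jar and can stand where they were. In the side panel the red post (498,480) is back at rest, and the arm touches nothing.

```bash
python3 -c "
from bench import ctrl
print(ctrl.close_job())"
```

```text
the job is handed in; nothing more can be done
None
```

The straightedge lies flush against the block's robot-side face, and the lever was then swung to its stop and let spring back. I handed the job in at about 16.5 s.

**Straightedge:** I gripped it by the rib, slid it to a few mm short of the face, let go, and pushed it home with two spread fingers.
- Before the lever, the top view gave a bar yaw of -0.146 against -0.145 rad for the block. The gap was about 0.8 mm, within measuring error, and the bar was about 2.5 mm off centre.
- The network's mask of the straightedge failed at that point, so this check used a colour mask and the top view only. The final picture still shows the bar flush, but I did not measure it again.

**Lever:** I chose the box measured at about 109 × 96 mm out of the three and pushed its post until the force rose to about 23 N with almost no further travel.
- On release the last picture shows the post back at its rest place. I judged that by eye, since the joint angle was not measured.
- The finger hid the post at the stop, so reaching the stop rests on the force and travel readings.

**Bystanders:** The tin, jar and can were found within about 2 px of where they started, and the robot was touching nothing.

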